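# Wind the bake timer to its stop and set 14 minutes

### The arm

A 6-joint arm with a two-finger parallel gripper is mounted at the origin on the work surface. World frame = base frame: x ahead of the robot, y to its left, z up, the work surface at z = 0. Lengths are in m, angles in rad, forces in N, time in s.
With the tool pointing down it reaches from about 0.375 to 0.9 m from the base axis. Payload 3.1 kg.
Tool frame: the origin (TCP) lies at the very end of the fingers, on their centre line; the grasp point (between the pads) lies 19 mm behind it; z points along the fingers, y is the direction in which the jaws open and shut (so a half turn about z gives the same grasp; the last joint's range is limited). The gripper opens to 87 mm and grips with 3 to 60 N. Pads are 19 mm wide; open, the fingers measure 117 mm over their backs; the gripper's body (75 mm by 190 mm) begins 51 mm behind the grasp point.
Start: joints at [1.052, 0.527, 1.433, -0, 1.181, -0.178], TCP at [0.209, 0.589, 0.223] pointing down, gripper open.
Joint ranges: [-3.08, 3.08], [-0.75, 2.2], [0.22, 2.44], [-1.43, 4.57], [0, 2.65], [-2.85, 2.85]. Speed limits (rad/s): [2.79, 2.79, 3.14, 3.14, 3.14, 3.14].

### API

Orientations are given as a unit quaternion [x, y, z, w].
In Python, from rig import robot gives the robot as it stands. The module is installed in compiled form; this text tells all that it offers.
- The arm moves only by the tool carry_out, never from a script. Its argument "series" is a list of rows, each a list of 7 numbers: the shift along the tool's x, y, z in mm, then the turn, a rotation vector about the tool's x, y, z in degrees, then the gripper command: -1 is shut, 1 is fully open, values between are in proportion. In form: [[tx, ty, tz, rx, ry, rz, claw], ...]. A call has 1 to 8 rows; each row is the pose to reach, as a shift and turn from the pose measured when the call began, along the tool's axes at that moment; what a row does not reach only later rows make up. A row lasts 1/8 s, in which the tool goes at most 62.5 mm and 10.7 degrees, less where a joint would pass 70% of its speed; a pose out of reach is approached as far as the arm can. A call with a gripper value outside its range is refused whole. The fingers move at their own pace and stop on an object; "force" is the grip in N (left out, the last holds). Time passes only in rows, so rows that repeat a pose let the fingers close. It gives the time, the measured TCP pose, the force and the opening at its end, in the units of the state.
- robot.get_obs(): the state, without advancing time (a new reading comes with each control period).
- robot.camera(name): name is "scene" or "top" or "wrist"; returns a dict with "pixels" (480x640x3 uint8, red, green, blue), "fx", "fy", "cx", "cy" (pixels), "k1" (the pictures are not rectified: a ray, as slopes to the right and down, at radius r is drawn at 1 + k1 r^2 times it, then the intrinsics apply), "position" and "attitude" of the camera in the world. Camera axes: x right, y down, z forward; pixel columns grow to the right and rows downward; lengths in m; the calibration is good to about 2 mm. A picture is of the moment at which its call begins. There is no depth.
- robot.hand_in(): hands the job in, once; it reports no verdict.
The state is a dict: "time": time; "q": joint angles; "joint_velocities": joint speeds; "joint_torque": joint torques, N m; "position": TCP position; "tool_rot": TCP orientation; "ft_force": force on the tool from outside, world axes, zero at the start; "moment": the same for the moment, N m; "grip_width": finger opening in m.
Only numpy, scipy, OpenCV 4.12 (cv2) and the standard library are available. Lean on these libraries where they do the work, as an engineer would, in place of code of your own. Each camera call takes 0.05 s, during which the arm holds its last target.

### The job

Set the bake timer for the next tray of cookies. Wind its knob clockwise past the red 30-minute top mark until it bears firmly on its end stop and the housing just gives on its rubber mount, without wrenching the housing round, then turn it back down to 14 minutes (the green tick) and let go. Leave the other things on the bench where they are.

Things in the scene. Friction and masses are not known exactly. Their poses are not given: they have to be found in the camera images.
- timer: Bake timer: dark foot plate 130 x 130 x 12 mm bolted to the bench (yellow strip at its zero side); on it a white round housing 116 mm across, its flat dial face 66 mm above the bench. Ticks every minute, long ones every 5, green at 14, red at 30 (top mark). Origin: centre of the plate's underside, on the knob's axis; -x points to the zero tick.
- knob_grip (a point): Point on the knob's upright axis, 95 mm above the bench, the height to grip at; fixed, z up. The knob: ribbed black plain round cylinder 36 mm across, from 71 to 111 mm above the bench; grip it from above at any yaw. It has 0.3 rad of free play in all on the pointer's spindle; where in that play it starts is unknown, so the pointer lags the knob whenever turning starts or reverses.
- pointer (a joint): Angle of the red pointer (on a grey disc 54 mm across under the knob, disc top 70 mm above the bench) on the dial face, rad, 0.1 per minute, growing clockwise from above: 0 at zero, 1.4 at the green 14 tick, 3.0 at the red 30 top mark; hard end stop at 3.3. Stays where it is left; turning it takes 0.10 to 0.14 N m.
- mount (a joint): Twist of the housing (with dial and knob) on its rubber mount about the knob's axis, rad, positive clockwise from above, 0 at rest. A spring, 5 N m per rad: turning the dial twists it only about 0.03; bearing firmly on the end stop means over 0.05 (0.25 N m); over 0.14 (0.7 N m) either way is wrenching. Springs back when let go.
- cutter: Bystander: steel ring cutter, 64 mm across, 40 mm high, standing near the timer; origin at the centre of its underside.
- spatula: Bystander: spatula lying on the bench, handle along its -x; origin under its middle.
- jar: Bystander: amber glass jar, 68 mm across, 95 mm high; origin at the centre of its underside.
- bowl: Bystander: white bowl, 130 mm across, 60 mm high; origin at the centre of its underside.
- weight: Bystander: small brass scale weight with a knob top, 44 mm across, 50 mm high, near the timer; origin at the centre of its underside.
Things that resemble listed ones, but are neither listed nor needed, are in the scene too. What is shaped like the timer but blue is not meant.

How it is judged:
On the way:
1. the pointer is past the top mark (over 3.2 rad) and the knob bears firmly on the end stop: the housing is twisted over 0.05 rad clockwise for 0.1 s (value of joint pointer above 3.2 rad and value of joint mount above 0.05 rad), for 0.1 s.
At the end, for the whole second after the job is handed in: The pointer rests within one minute (0.1 rad) of the 14-minute tick (1.4 rad), the housing has sprung back to within 0.02 rad, and the timer is let go (value of joint pointer between 1.3 and 1.5 rad and value of joint mount between -0.02 and 0.02 rad and velocity of joint pointer between -0.05 and 0.05 rad/s); the robot touches nothing.
It fails at once if the housing is wrenched on its mount by more than 0.14 rad either way (value of joint mount above 0.14 rad or value of joint mount below -0.14 rad).
It fails at once if a bystander (cutter, spatula, jar, bowl, weight) is shifted more than 20 mm (distance of any of cutter, spatula, jar, bowl, weight from where it was at the start of the episode above 0.02 m).
It also fails if it takes over 72 s, if anything falls off the work surface, if the arm or the gripper's body presses on something with over 40 N, if the wrist force passes 120 N, or if a joint passes its speed limit or range.

## Working session

There is one attempt and no reset: what is moved stays moved. The work goes in short steps, Python scripts to look and compute and a tool call to move; the robot and the scene stay as the last step left them, time stands still between calls to the robot, and variables do not carry over. Pictures are saved under pics/ and viewed, and the job is handed in when it is done.

Besides the shell and the picture viewer there is one more tool, called after "Emit:" by a JSON object that holds its "fn" and its "kwargs", one argument or row to a line. carry_out: Moves the arm, as the interface text tells. Its arguments: {"type":"object","properties":{"series":{"type":"array"},"force":{"type":"number"}},"required":["series"]}

```bash
mkdir -p pics; python3 - <<'E'
from rig import robot
import cv2
o=robot.get_obs(); print(o)
for n in ("scene","top","wrist"):
    c=robot.camera(n); cv2.imwrite(f"pics/{n}0.png",c["pixels"][:,:,::-1])
    print(n,{k:v for k,v in c.items() if k!="pixels"})
E
```

```text
{'time': 0.0, 'q': array([ 1.05147115e+00,  5.28480421e-01,  1.43389952e+00,  2.93531847e-06,
        1.18139821e+00, -1.78539190e-01]), 'joint_velocities': array([-0.00165274, -0.0009366 ,  0.00016869, -0.00112474,  0.00060218,
        0.00037823]), 'joint_torque': array([ 1.00039630e-03, -4.40045929e+01, -1.76590794e+01,  6.34349557e-02,
        5.81026229e-02, -1.45355639e-04]), 'position': array([0.20851712, 0.58841257, 0.22156377]), 'tool_rot': array([ 1.69570115e-01,  9.85517520e-01, -1.02643380e-03, -3.74880190e-04]), 'ft_force': array([0.59475022, 1.00233862, 0.38243683]), 'moment': array([ 0.05731297,  0.02839577, -0.02260219]), 'grip_width': 0.0870890617422326}
scene {'fx': 555.9718616699957, 'fy': 555.9718616699957, 'cx': 327.85774055359684, 'cy': 233.01422966421794, 'k1': 0.02809738414041955, 'position': array([ 1.20944748, -0.2912684 ,  0.83237069]), 'attitude': array([ 0.73450288,  0.56772425, -0.23089672, -0.29134413])}
top {'fx': 449.64590572925306, 'fy': 449.64590572925306, 'cx': 316.8356476608865, 'cy': 241.12196921486918, 'k1': 0.00775419009369065, 'position': array([ 0.36704825, -0.1345792 ,  1.14631622]), 'attitude': array([-0.69683748,  0.71273502, -0.04360958,  0.06726457])}
wrist {'fx': 369.5998605602789, 'fy': 369.5998605602789, 'cx': 322.2896385577858, 'cy': 237.32348930201027, 'k1': -0.009471940645553177, 'position': array([0.13679835, 0.6139803 , 0.38342706]), 'attitude': array([0.8087355 , 0.57115216, 0.08037877, 0.11520137])}
```

View pics/scene0.png

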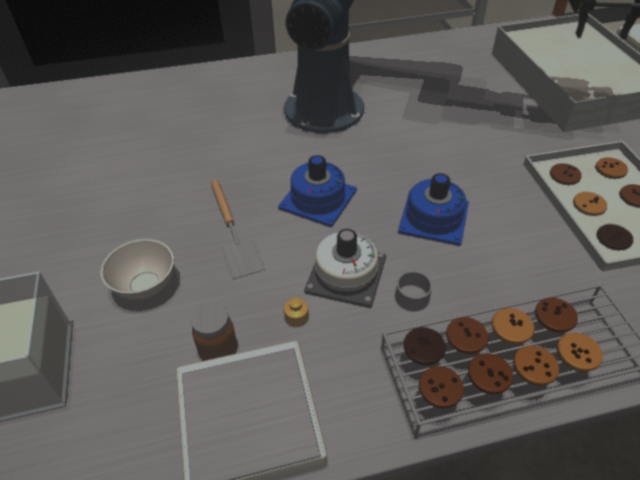

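View pics/top0.png

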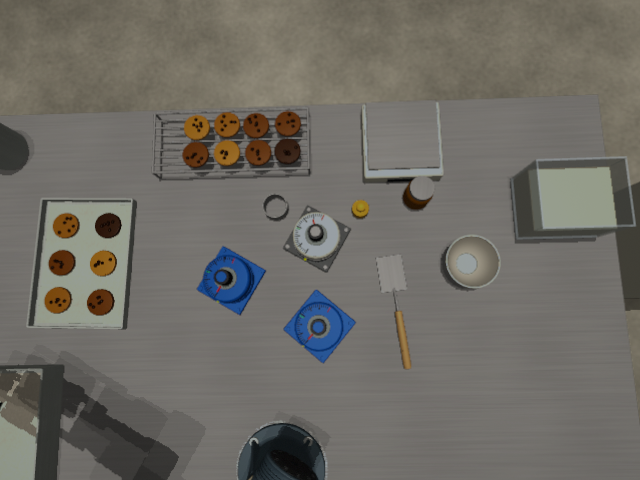

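View pics/wrist0.png

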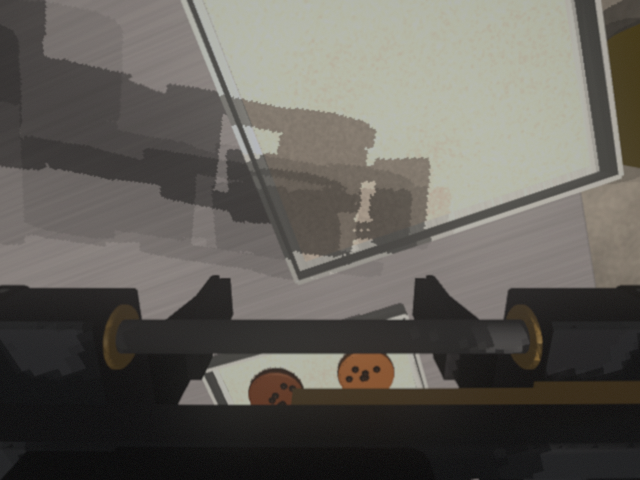

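The timer is the white dial at about (316,233) in top and (347,258) in scene. Its yellow strip is near (305,259) in top. Next I'll measure it and zoom in.

```bash
cat > h.py <<'E'
import numpy as np, cv2
from scipy.spatial.transform import Rotation as R
from rig import robot
def ray(c,u,v):
    x=(u-c["cx"])/c["fx"]; y=(v-c["cy"])/c["fy"]; a,b=x,y
    for _ in range(20):
        s=1+c["k1"]*(a*a+b*b); a,b=x/s,y/s
    return R.from_quat(c["attitude"]).apply([a,b,1.])
def onplane(c,u,v,z):
    d=ray(c,u,v); p=np.array(c["position"]); return p+d*(z-p[2])/d[2]
def proj(c,P):
    q=R.from_quat(c["attitude"]).inv().apply(np.array(P)-c["position"]); a,b=q[0]/q[2],q[1]/q[2]
    s=1+c["k1"]*(a*a+b*b); return c["fx"]*a*s+c["cx"],c["fy"]*b*s+c["cy"]
def rectify(c,center,half,z,n=700):
    # sampled top-down picture of plane z: rows down = -x world, cols right = -y world
    m=np.zeros((n,n,2),np.float32)
    g=np.linspace(-half,half,n)
    P=np.stack(np.meshgrid(g,g),-1)
    W=np.stack([center[0]-P[...,1],center[1]-P[...,0],np.full((n,n),z)],-1).reshape(-1,3)
    q=R.from_quat(c["attitude"]).inv().apply(W-c["position"]); a=q[:,0]/q[:,2]; b=q[:,1]/q[:,2]; s=1+c["k1"]*(a*a+b*b)
    mx=(c["fx"]*a*s+c["cx"]).reshape(n,n).astype(np.float32); my=(c["fy"]*b*s+c["cy"]).reshape(n,n).astype(np.float32)
    return cv2.remap(c["pixels"],mx,my,cv2.INTER_CUBIC)
E
python3 - <<'E'
from h import *
c=robot.camera("top"); s=robot.camera("scene")
def white(c,box,z):
    u0,v0,u1,v1=box; im=c["pixels"][v0:v1,u0:u1]; hsv=cv2.cvtColor(im,cv2.COLOR_RGB2HSV)
    m=((hsv[...,2]>150)&(hsv[...,1]<50)).astype(np.uint8)
    cs,_=cv2.findContours(m,cv2.RETR_EXTERNAL,cv2.CHAIN_APPROX_NONE); k=cv2.convexHull(max(cs,key=cv2.contourArea))[:,0]
    P=np.array([onplane(c,u+u0,v+v0,z)[:2] for u,v in k]).astype(np.float32)
    print(cv2.minEnclosingCircle(P), cv2.fitEllipse(P))
white(c,(280,200,355,275),.066)
white(s,(305,220,390,300),.066)
print(onplane(c,316,232,.111),onplane(s,347,237,.111))
for n,k,b in(("t",c,(270,190,370,280)),("s",s,(290,215,400,310))):
    cv2.imwrite(f"pics/z{n}.png",cv2.resize(k["pixels"][b[1]:b[3],b[0]:b[2],::-1],None,fx=7 if n=="t" else 6,fy=7 if n=="t" else 6,interpolation=cv2.INTER_CUBIC)[:600,:800])
E
```

```text
((0.553908109664917, -0.10086294263601303), 0.054128922522068024) ((0.5532951354980469, -0.10185369104146957), (0.09810081124305725, 0.10510405898094177), 66.45976257324219)
((0.5579903721809387, -0.1024886965751648), 0.05339103564620018) ((0.5578722357749939, -0.11393458396196365), (0.06825632601976395, 0.10338862240314484), 87.62078094482422)
[ 0.55301053 -0.09992912  0.111     ] [ 0.55976424 -0.09546778  0.111     ]
```

View pics/zt.png

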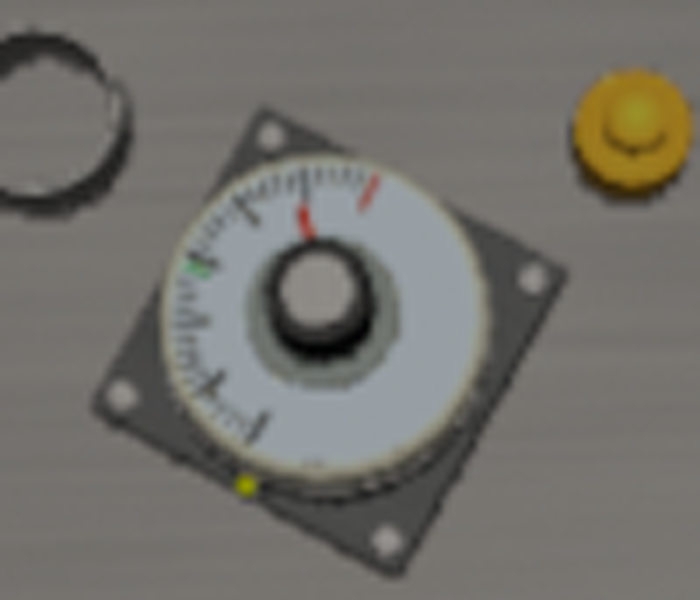

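View pics/zs.png

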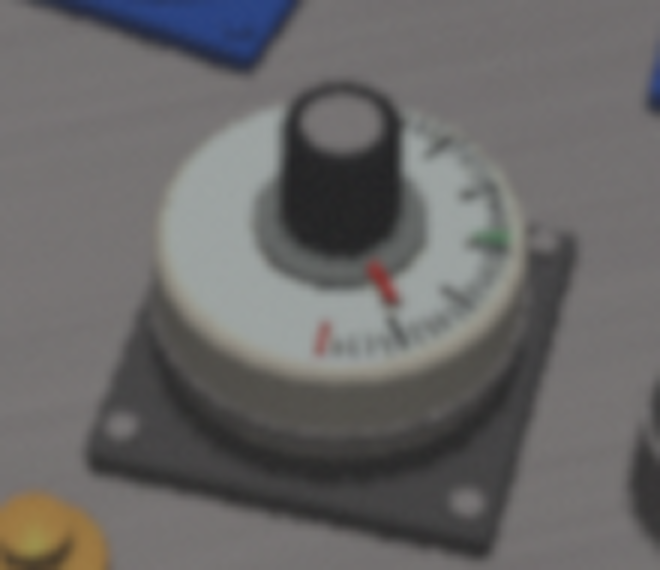

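```bash
python3 - <<'E'
from h import *
c=robot.camera("top"); s=robot.camera("scene")
def tri(a,b):
    A=[];B=[]
    for k,(u,v) in((c,a),(s,b)):
        d=ray(k,u,v);d/=np.linalg.norm(d);M=np.eye(3)-np.outer(d,d);A.append(M);B.append(M@k["position"])
    return np.linalg.lstsq(np.vstack(A),np.hstack(B),rcond=None)[0]
print("knobtop",tri((270+317/7,190+289/7),(290+343/6,215+122/6)))
b=[(272,135),(532,278),(122,398),(387,542)]
P=np.array([onplane(c,270+u/7,190+v/7,.013) for u,v in b]);print(P.mean(0))
b=[(120,427),(467,502),(545,238)]
S=np.array([onplane(s,290+u/6,215+v/6,.013) for u,v in b]);print(P,S,(S[0]+S[2])/2)
y=onplane(c,270+246/7,190+485/7,.012);d=y-P.mean(0);print("zero dir deg",np.degrees(np.arctan2(d[1],d[0])))
ctr=np.array([.554,-.1005])
t=onplane(c,270+304/7,190+215/7,.070)[:2]-ctr;print("pointer dir",np.degrees(np.arctan2(t[1],t[0])))
E
```

```text
knobtop [ 0.55530316 -0.09615045  0.11068493]
[ 0.55456643 -0.09853204  0.013     ]
[[ 0.6306878  -0.07935043  0.013     ]
 [ 0.5745466  -0.17351893  0.013     ]
 [ 0.53398485 -0.02289994  0.013     ]
 [ 0.4790465  -0.11835886  0.013     ]] [[ 0.57503521 -0.1698381   0.013     ]
 [ 0.63019192 -0.07412664  0.013     ]
 [ 0.53427147 -0.01768633  0.013     ]] [ 0.55465334 -0.09376221  0.013     ]
zero dir deg 149.98338811872208
pointer dir 12.53901337734555
```

Emit:
{"fn": "carry_out", "kwargs": {
  "series": [
    [-40,-38,0,0,0,4,1],
    [-80,-76,0,0,0,8,1],
    [-120,-114,0,0,0,12,1],
    [-160,-152,0,0,0,16,1],
    [-200,-190,0,0,0,20,1],
    [-240,-228,0,0,0,24,1],
    [-280,-266,0,0,0,28,1],
    [-320,-304,0,0,0,32,1]
  ]
}}

```text
time: 1.35
position: [0.4096, 0.1939, 0.2228]
tool_rot: [0.436, 0.9, 0.0, 0.0]
ft_force: [0.4, -0.4, -0.1]
grip_width: 0.0871
```

Emit:
{"fn": "carry_out", "kwargs": {
  "series": [
    [-45,-9,0,0,0,4,1],
    [-91,-19,0,0,0,8,1],
    [-136,-28,0,0,0,12,1],
    [-182,-38,0,0,0,16,1],
    [-227,-47,0,0,0,20,1],
    [-273,-57,0,0,0,24,1],
    [-318,-66,0,0,0,28,1],
    [-318,-66,0,0,0,28,1]
  ]
}}

```text
time: 2.35
position: [0.5571, -0.0998, 0.223]
tool_rot: [0.642, 0.767, 0.0, 0.002]
ft_force: [-1.6, 1.5, 0.5]
grip_width: 0.087
```

```bash
python3 - <<'E'
from h import *
o=robot.get_obs();print(o["position"],o["tool_rot"],o["q"],o["moment"],o["ft_force"])
c=robot.camera("wrist");cv2.imwrite("pics/w1.png",c["pixels"][:,:,::-1])
print(proj(c,[.555,-.0965,.111]),proj(c,[.555,-.0965,.07]))
E
```

```text
[ 0.55711473 -0.09981275  0.22302251] [6.41971365e-01 7.66726343e-01 4.61927812e-04 1.80774525e-03] [-3.74528433e-01  4.45953561e-01  1.58509928e+00 -3.01705218e-04
  1.10681793e+00 -5.51054040e-01] [-0.06270549 -0.03470663 -0.02941496] [-1.56531175  1.50062679  0.51599004]
(np.float64(319.8332415884562), np.float64(228.44728788019236)) (np.float64(319.9919110774158), np.float64(216.35316416194465))
```

View pics/w1.png

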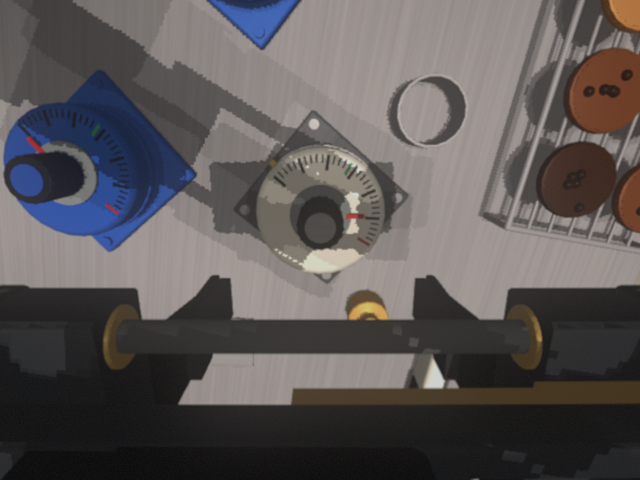

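```bash
python3 - <<'E'
from h import *
o=robot.get_obs();print(o["time"],o["position"],o["tool_rot"],o["joint_velocities"].round(3))
c=robot.camera("wrist")
print("knobtop",onplane(c,321,223,.111))
im=c["pixels"]; hsv=cv2.cvtColor(im[130:290,240:400],cv2.COLOR_RGB2HSV)
k=cv2.resize(im[130:290,240:400,::-1],None,fx=4,fy=4,interpolation=cv2.INTER_CUBIC);cv2.imwrite("pics/w2.png",k)
p=R.from_quat(o["tool_rot"])
for P in([.555,-.0965],[*onplane(c,321,223,.111)[:2]]):
    print(p.inv().apply(np.array([*P,.076])-o["position"])*1000)
E
```

```text
2.4 [ 0.55544792 -0.09771083  0.22268201] [6.41306394e-01 7.67284808e-01 3.01269092e-04 2.05638574e-04] [ 0.035 -0.018  0.048  0.007  0.011 -0.002]
knobtop [ 0.55319583 -0.08974332  0.111     ]
[  1.26070309  -0.33244939 146.68190151]
[  8.2303044   -0.90899932 146.68197666]
```

View pics/w2.png

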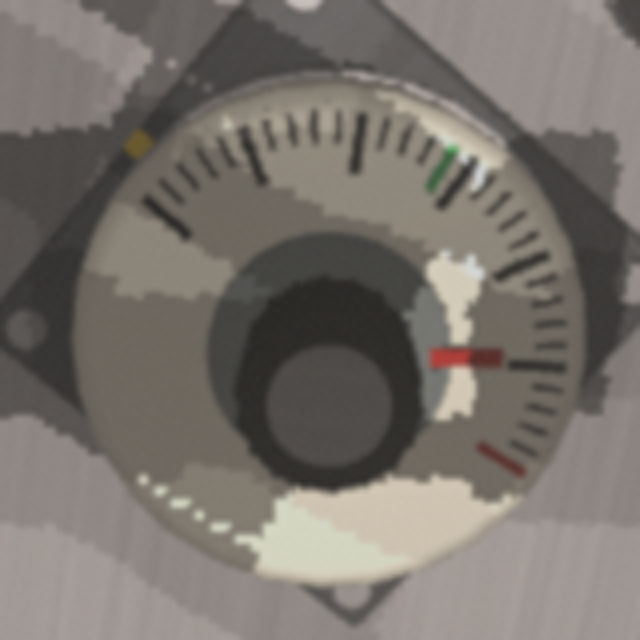

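```bash
python3 - <<'E'
from h import *
o=robot.get_obs();print(o["time"],o["position"],o["joint_velocities"].round(3),o["moment"],o["q"][5])
c=robot.camera("wrist")
A=onplane(c,322,231.3,.111);B=onplane(c,322.5,211.3,.066);print(A,B)
p=R.from_quat(o["tool_rot"])
for P in([.555,-.0965],A[:2],B[:2]):
    print(p.inv().apply(np.array([*P[:2],.076])-o["position"])*1000)
E
```

```text
2.45 [ 0.55460073 -0.09638564  0.22257406] [ 0.025 -0.013  0.027  0.001  0.001 -0.001] [-0.07642473  0.08350268 -0.00874064] -0.5511833225857105
[ 0.55408849 -0.09465678  0.111     ] [ 0.55340631 -0.08867779  0.066     ]
[ -0.31559562   0.41425077 146.57372079]
[  1.66101133  -0.1525976  146.57565763]
[  7.66554605   0.2464954  146.58093505]
```

Emit:
{"fn": "carry_out", "kwargs": {
  "series": [
    [0.5,0,30,0,0,0,1],
    [0.5,0,60,0,0,0,1],
    [0.5,0,90,0,0,0,1],
    [0.5,0,115,0,0,0,1],
    [0.5,0,135,0,0,0,1],
    [0.5,0,146,0,0,0,1],
    [0.5,0,146,0,0,0,1],
    [0.5,0,146,0,0,0,1]
  ],
  "force": 30
}}

```text
time: 3.5
position: [0.5545, -0.0948, 0.0774]
tool_rot: [0.64, 0.768, 0.0, 0.0]
ft_force: [0.2, 0.4, -0.5]
grip_width: 0.087
```

```bash
python3 - <<'E'
from h import *
o=robot.get_obs();print(o["time"],o["position"],o["moment"],o["ft_force"])
c=robot.camera("wrist");cv2.imwrite("pics/w3.png",c["pixels"][:,:,::-1])
E
```

```text
3.5 [ 0.5545433  -0.09483067  0.07743441] [-0.06979005  0.07347419  0.01762947] [ 0.18381829  0.36925444 -0.53914666]
```

View pics/w3.png

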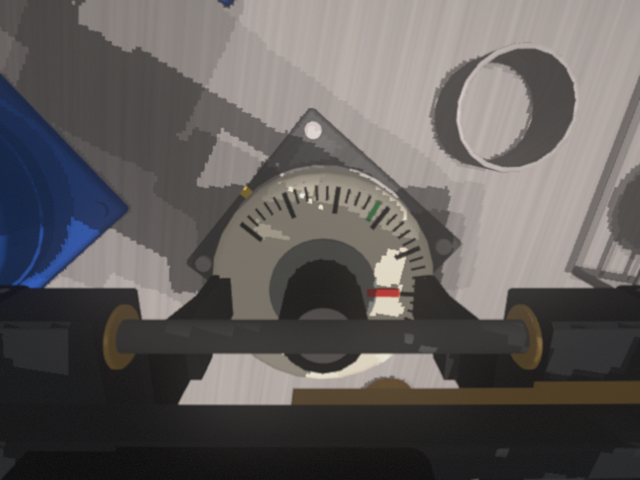

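The knob sits midway between the fingers (column 323), so I'll close on it.

Emit:
{"fn": "carry_out", "kwargs": {
  "series": [
    [0,0,0,0,0,0,-1],
    [0,0,0,0,0,0,-1],
    [0,0,0,0,0,0,-1],
    [0,0,0,0,0,0,-1],
    [0,0,0,0,0,0,-1],
    [0,0,0,0,0,0,-1]
  ],
  "force": 30
}}

```text
time: 4.3
position: [0.5547, -0.095, 0.0775]
tool_rot: [0.64, 0.768, 0.0, 0.0]
ft_force: [0.7, 0.3, -0.3]
grip_width: 0.0355
```

```bash
cat > st.py <<'E'
from h import *
o=robot.get_obs();r=R.from_quat(o["tool_rot"]).as_matrix()
print(o["time"],o["position"].round(4),"yaw",np.degrees(np.arctan2(r[1,0],r[0,0])).round(2),"q6",o["q"][5].round(3),"M",o["moment"].round(3),"F",o["ft_force"].round(2),"tau6",o["joint_torque"][5].round(3),"w",o["grip_width"])
E
python3 st.py
```

```text
4.3 [ 0.5547 -0.095   0.0775] yaw 100.39 q6 -0.551 M [-0.015  0.034  0.028] F [ 0.71  0.35 -0.31] tau6 0.004 w 0.03552072823967797
```

Emit:
{"fn": "carry_out", "kwargs": {
  "series": [
    [0,0,0,0,0,5,-1],
    [0,0,0,0,0,10,-1],
    [0,0,0,0,0,15,-1],
    [0,0,0,0,0,20,-1],
    [0,0,0,0,0,25,-1],
    [0,0,0,0,0,30,-1],
    [0,0,0,0,0,35,-1],
    [0,0,0,0,0,40,-1]
  ]
}}

```text
time: 5.3
position: [0.5552, -0.0951, 0.0775]
tool_rot: [0.865, 0.502, 0.001, 0.001]
ft_force: [0.2, 0.4, -0.9]
grip_width: 0.0352
```

```bash
python3 st.py; python3 - <<'E'
from h import *
for n in("wrist","top"):
    c=robot.camera(n); 
    k=c["pixels"][:,:,::-1]
    if n=="top": k=cv2.resize(k[190:280,270:370],None,fx=6,fy=6,interpolation=cv2.INTER_CUBIC)
    cv2.imwrite(f"pics/{n}4.png",k)
E
python3 st.py
```

```text
5.3 [ 0.5552 -0.0951  0.0775] yaw 60.26 q6 0.15 M [-0.054  0.012  0.119] F [ 0.2   0.37 -0.87] tau6 -0.314 w 0.03519710698700081
5.4 [ 0.5552 -0.0951  0.0775] yaw 60.41 q6 0.147 M [-0.024 -0.077  0.07 ] F [ 0.66  0.71 -1.2 ] tau6 0.358 w 0.035768436713592554
```

View pics/wrist4.png

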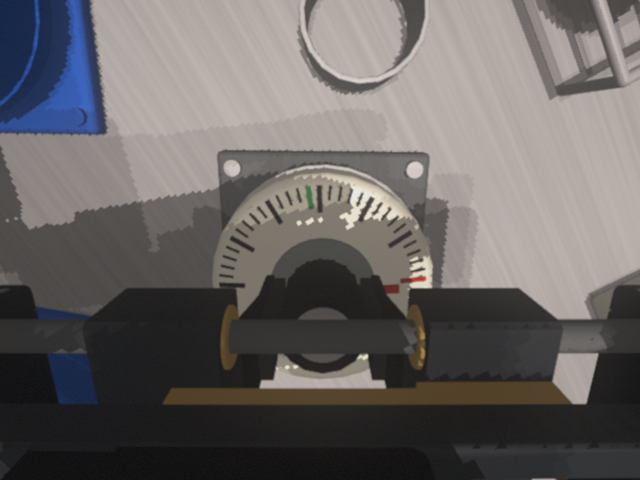

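```bash
cat > ptr.py <<'E'
from h import *
import sys
c=robot.camera("wrist"); ctr=np.array([.5545,-.0955])
hsv=cv2.cvtColor(c["pixels"],cv2.COLOR_RGB2HSV)
red=(((hsv[...,0]<6)|(hsv[...,0]>174))&(hsv[...,1]>130)&(hsv[...,2]>50)).astype(np.uint8)
green=((hsv[...,0]>50)&(hsv[...,0]<85)&(hsv[...,1]>90)).astype(np.uint8)
def run(m,z,name):
    n,l,s,ce=cv2.connectedComponentsWithStats(m)
    for i in range(1,n):
        if s[i,4]<12: continue
        P=onplane(c,*ce[i],z)[:2]-ctr
        if np.linalg.norm(P)>.07: continue
        a=(150-np.degrees(np.arctan2(P[1],P[0])))%360
        print(name,ce[i].round(1),s[i,4],"r mm",(1000*np.linalg.norm(P)).round(1),"angle rad",np.radians(a).round(3))
run(red,.068,"red");run(green,.066,"green")
E
python3 ptr.py
```

```text
red [413.2 278.9] 73 r mm 46.4 angle rad 3.013
red [390.8 288.8] 93 r mm 35.1 angle rad 3.126
green [308.4 196.4] 48 r mm 47.2 angle rad 1.439
```

Emit:
{"fn": "carry_out", "kwargs": {
  "series": [
    [0,0,0,0,0,3,-1],
    [0,0,0,0,0,6,-1],
    [0,0,0,0,0,9,-1],
    [0,0,0,0,0,10,-1],
    [0,0,0,0,0,10,-1]
  ]
}}

```text
time: 6.08
position: [0.5553, -0.0952, 0.0775]
tool_rot: [0.904, 0.427, 0.001, 0.001]
ft_force: [1.2, 0.2, -0.6]
grip_width: 0.0356
```

```bash
python3 ptr.py; for i in 1 2 3; do python3 - <<'E'
from h import *
robot.camera("top")
E
python3 st.py;done
```

```text
red [412.2 264.5] 65 r mm 47.0 angle rad 3.017
red [390.9 288.9] 90 r mm 35.2 angle rad 3.295
green [292.4 200.6] 48 r mm 47.0 angle rad 1.444
6.175 [ 0.5553 -0.0952  0.0775] yaw 50.53 q6 0.32 M [-0.114 -0.075  0.098] F [ 0.28 -0.16 -0.87] tau6 0.127 w 0.035444879594812004
6.225 [ 0.5553 -0.0951  0.0775] yaw 50.52 q6 0.32 M [-0.101 -0.034  0.144] F [ 1.03  0.18 -0.95] tau6 0.128 w 0.034944384184311304
6.275 [ 0.5553 -0.0952  0.0775] yaw 50.51 q6 0.32 M [-0.085 -0.07   0.132] F [ 0.96 -0.18 -0.28] tau6 0.129 w 0.03536757696275139
```

Emit:
{"fn": "carry_out", "kwargs": {
  "series": [
    [0,0,0,0,0,1,-1],
    [0,0,0,0,0,2,-1],
    [0,0,0,0,0,3,-1],
    [0,0,0,0,0,3,-1]
  ]
}}

```text
time: 6.78
position: [0.5553, -0.0952, 0.0775]
tool_rot: [0.915, 0.403, 0.001, 0.001]
ft_force: [0.7, -0.9, -0.3]
grip_width: 0.0356
```

```bash
python3 ptr.py; for i in 1 2 3; do python3 - <<'E'
from h import *
robot.camera("top")
E
python3 st.py;done
```

```text
red [409.6 260.3] 49 r mm 46.4 angle rad 3.016
red [390.8 288.9] 91 r mm 35.2 angle rad 3.348
green [287.2 201.9] 50 r mm 47.2 angle rad 1.444
6.875 [ 0.5554 -0.0952  0.0775] yaw 47.52 q6 0.372 M [-0.105 -0.033  0.185] F [ 1.73 -0.78 -0.65] tau6 0.127 w 0.035248954884660955
6.925 [ 0.5553 -0.0952  0.0775] yaw 47.51 q6 0.372 M [-0.139 -0.076  0.163] F [ 0.53 -1.03 -1.32] tau6 0.126 w 0.03534997838477835
6.975 [ 0.5553 -0.0952  0.0775] yaw 47.51 q6 0.372 M [-0.137 -0.037  0.146] F [ 0.44 -0.48 -1.17] tau6 0.125 w 0.03519672202376817
```

Emit:
{"fn": "carry_out", "kwargs": {
  "series": [
    [0,0,0,0,0,1,-1],
    [0,0,0,0,0,2,-1],
    [0,0,0,0,0,2,-1]
  ]
}}

```text
time: 7.35
position: [0.5553, -0.0952, 0.0775]
tool_rot: [0.922, 0.387, 0.001, 0.001]
ft_force: [0.9, 0.2, -0.8]
grip_width: 0.0353
```

```bash
python3 ptr.py; for i in 1 2 3; do python3 - <<'E'
from h import *
robot.camera("top")
E
python3 st.py;done
```

```text
red [409.2 259.1] 51 r mm 46.3 angle rad 3.035
red [390.9 288.3] 92 r mm 35.2 angle rad 3.373
green [285.6 202. ] 45 r mm 47.4 angle rad 1.463
7.45 [ 0.5554 -0.0952  0.0775] yaw 45.52 q6 0.407 M [-0.144 -0.117  0.225] F [ 0.8  -0.24 -2.15] tau6 0.222 w 0.035291736808654287
7.5 [ 0.5554 -0.0952  0.0775] yaw 45.52 q6 0.407 M [-0.155 -0.01   0.207] F [ 1.25  0.05 -1.  ] tau6 0.221 w 0.03534702208320279
7.55 [ 0.5553 -0.0952  0.0775] yaw 45.52 q6 0.407 M [-0.113 -0.077  0.206] F [ 1.42  0.32 -0.68] tau6 0.22 w 0.035269837322832696
```

Emit:
{"fn": "carry_out", "kwargs": {
  "series": [
    [0,0,0,0,0,1,-1],
    [0,0,0,0,0,2,-1],
    [0,0,0,0,0,2.5,-1],
    [0,0,0,0,0,2.5,-1]
  ]
}}

```text
time: 8.05
position: [0.5554, -0.0952, 0.0775]
tool_rot: [0.93, 0.367, 0.001, 0.001]
ft_force: [2.0, 0.9, -1.4]
grip_width: 0.0353
```

```bash
python3 ptr.py; for i in 1 2 3; do python3 - <<'E'
from h import *
robot.camera("top")
E
python3 st.py;done
```

```text
red [408.8 258.3] 49 r mm 46.3 angle rad 3.068
red [391.  287.9] 91 r mm 35.2 angle rad 3.409
green [285.1 203.2] 49 r mm 47.0 angle rad 1.497
8.15 [ 0.5554 -0.0952  0.0775] yaw 43.03 q6 0.451 M [-0.098 -0.04   0.388] F [ 1.8  -0.51  0.11] tau6 0.389 w 0.0354970062611957
8.2 [ 0.5554 -0.0952  0.0775] yaw 43.03 q6 0.451 M [-0.159 -0.055  0.379] F [ 0.6  -0.56 -1.49] tau6 0.389 w 0.03565730819582318
8.25 [ 0.5554 -0.0952  0.0775] yaw 43.03 q6 0.451 M [-0.131 -0.082  0.374] F [ 1.01 -0.93 -1.95] tau6 0.389 w 0.03530124160968127
```

Bearing on the stop: moment 0.38 N m, which gives a twist of about 0.077. The green tick shift agrees. Now turning back.

Emit:
{"fn": "carry_out", "kwargs": {
  "series": [
    [0,0,0,0,0,-7,-1],
    [0,0,0,0,0,-14,-1],
    [0,0,0,0,0,-21,-1],
    [0,0,0,0,0,-28,-1],
    [0,0,0,0,0,-35,-1],
    [0,0,0,0,0,-42,-1],
    [0,0,0,0,0,-49,-1],
    [0,0,0,0,0,-56,-1]
  ]
}}

```text
time: 9.25
position: [0.5547, -0.095, 0.0775]
tool_rot: [0.649, 0.761, 0.001, 0.0]
ft_force: [-0.8, 0.7, 0.8]
grip_width: 0.0354
```

```bash
python3 ptr.py;python3 st.py
```

```text
green [369.2 208.3] 56 r mm 46.7 angle rad 1.399
9.3 [ 0.5547 -0.095   0.0775] yaw 99.28 q6 -0.532 M [-0.118  0.094 -0.037] F [-0.38 -0.11  0.35] tau6 -0.236 w 0.035295559463643045
```

Emit:
{"fn": "carry_out", "kwargs": {
  "series": [
    [0,0,0,0,0,-7,-1],
    [0,0,0,0,0,-14,-1],
    [0,0,0,0,0,-21,-1],
    [0,0,0,0,0,-28,-1],
    [0,0,0,0,0,-35,-1],
    [0,0,0,0,0,-42,-1],
    [0,0,0,0,0,-49,-1],
    [0,0,0,0,0,-56,-1]
  ]
}}

```text
time: 10.3
position: [0.5542, -0.0954, 0.0775]
tool_rot: [0.214, 0.977, 0.0, 0.0]
ft_force: [-0.7, -1.9, 0.6]
grip_width: 0.0351
```

```bash
python3 ptr.py;python3 st.py; python3 - <<'E'
from h import *
c=robot.camera("wrist");cv2.imwrite("pics/w6.png",c["pixels"][:,:,::-1])
c=robot.camera("top");cv2.imwrite("pics/t6.png",cv2.resize(c["pixels"][190:280,270:370,::-1],None,fx=6,fy=6,interpolation=cv2.INTER_CUBIC))
c=robot.camera("scene");cv2.imwrite("pics/s6.png",cv2.resize(c["pixels"][215:310,290:400,::-1],None,fx=6,fy=6,interpolation=cv2.INTER_CUBIC))
E
```

```text
red [328.  373.5] 12 r mm 49.9 angle rad 2.991
green [414.7 280. ] 49 r mm 46.7 angle rad 1.396
10.35 [ 0.5542 -0.0953  0.0775] yaw 155.49 q6 -1.513 M [-0.421  0.179 -0.07 ] F [-0.03 -2.21 -0.08] tau6 -0.255 w 0.035314224147675065
```

View pics/w6.png

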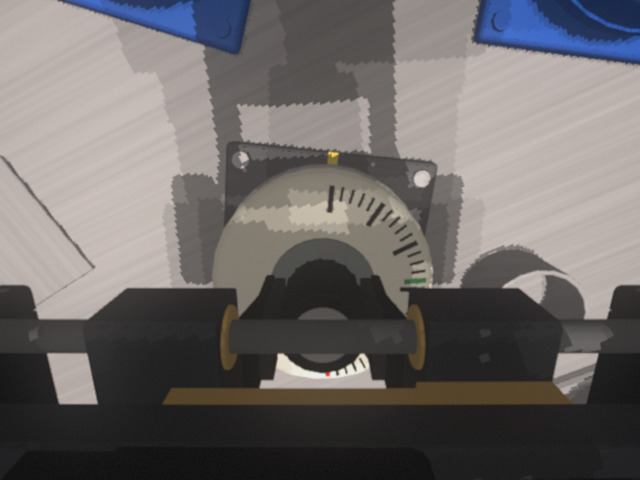

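View pics/s6.png

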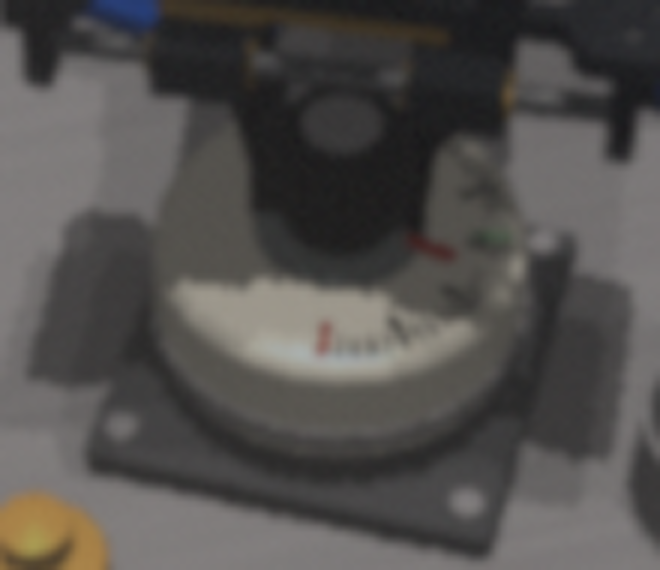

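Emit:
{"fn": "carry_out", "kwargs": {
  "series": [
    [0,0,0,0,0,-4,-1],
    [0,0,0,0,0,-8,-1],
    [0,0,0,0,0,-12,-1],
    [0,0,0,0,0,-16,-1],
    [0,0,0,0,0,-16,-1]
  ]
}}

```text
time: 11.12
position: [0.5542, -0.0955, 0.0775]
tool_rot: [0.079, 0.997, 0.0, 0.0]
ft_force: [-1.1, -2.0, 0.2]
grip_width: 0.0355
```

```bash
cat > ps.py <<'E'
from h import *
import sys
for n,thr in(("scene",90),("top",90)):
    c=robot.camera(n);hsv=cv2.cvtColor(c["pixels"],cv2.COLOR_RGB2HSV);ctr=np.array([.5545,-.0955])
    # camera-specific centre: plate bolts seen by each camera
    ctr=np.array([.5547,-.0938]) if n=="scene" else np.array([.5546,-.0985])
    for nm,m in(("red",((hsv[...,0]<8)|(hsv[...,0]>172))&(hsv[...,1]>thr)),("green",(hsv[...,0]>50)&(hsv[...,0]<85)&(hsv[...,1]>50))):
        k,l,s,ce=cv2.connectedComponentsWithStats(m.astype(np.uint8))
        for i in range(1,k):
            P=onplane(c,*ce[i],.068)[:2]-ctr
            if s[i,4]<4 or np.linalg.norm(P)>.056: continue
            print(n,nm,ce[i].round(1),s[i,4],"r",(1000*np.linalg.norm(P)).round(1),"rad",np.radians((150-np.degrees(np.arctan2(P[1],P[0])))%360).round(3))
    u0,v0=(290,215) if n=="scene" else (270,190)
    cv2.imwrite(f"pics/{n}_{sys.argv[1]}.png",cv2.resize(c["pixels"][v0:v0+95,u0:u0+110,::-1],None,fx=6,fy=6,interpolation=cv2.INTER_CUBIC))
E
python3 ps.py 7; python3 st.py; python3 ptr.py
```

```text
scene red [362.  252.5] 10 r 28.2 rad 1.448
11.225 [ 0.5542 -0.0956  0.0775] yaw 170.96 q6 -1.783 M [-0.541  0.16  -0.072] F [-1.1  -2.45  0.12] tau6 -0.064 w 0.03514790853863647
red [302.2 370.7] 18 r mm 49.3 angle rad 3.005
green [404.8 302.2] 12 r mm 42.9 angle rad 1.404
```

View pics/scene_7.png

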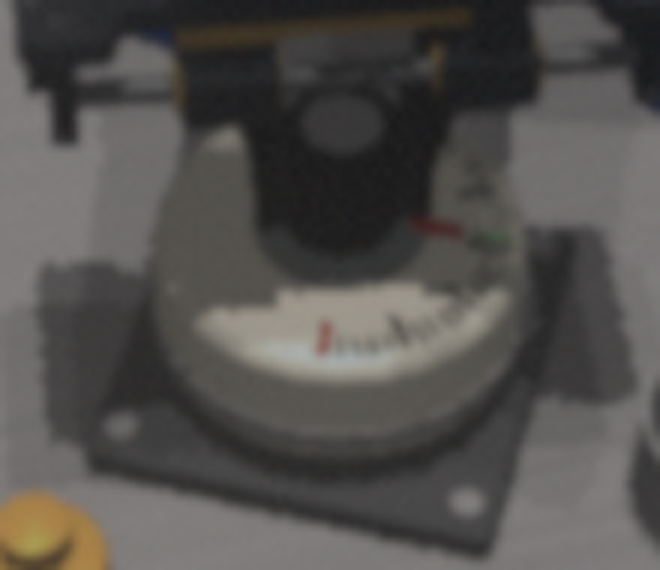

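Scene shows the pointer just short of the green tick, at about 1.45, and the turned angle gives the same. It needs 3° more, then release.

Emit:
{"fn": "carry_out", "kwargs": {
  "series": [
    [0,0,0,0,0,-2,-1],
    [0,0,0,0,0,-3.5,-1],
    [0,0,0,0,0,-3.5,-1]
  ]
}}

```text
time: 11.65
position: [0.5541, -0.0956, 0.0775]
tool_rot: [0.048, 0.999, 0.0, -0.0]
ft_force: [-0.5, -2.9, -0.6]
grip_width: 0.0352
```

Emit:
{"fn": "carry_out", "kwargs": {
  "series": [
    [0,0,0,0,0,0,0],
    [0,0,0,0,0,0,1],
    [0,0,0,0,0,0,1],
    [0,0,0,0,0,0,1],
    [0,0,-20,0,0,0,1],
    [0,0,-60,0,0,0,1],
    [0,0,-100,0,0,0,1],
    [0,0,-140,0,0,0,1]
  ]
}}

```text
time: 12.65
position: [0.5539, -0.0954, 0.2187]
tool_rot: [0.048, 0.999, 0.0, -0.0]
ft_force: [1.5, 0.1, 0.2]
grip_width: 0.0873
```

Emit:
{"fn": "carry_out", "kwargs": {
  "series": [
    [0,0,0,0,0,0,1],
    [0,0,0,0,0,0,1]
  ]
}}

```text
time: 12.9
position: [0.5533, -0.0951, 0.2182]
tool_rot: [0.048, 0.999, 0.0, -0.001]
ft_force: [0.5, -0.1, -1.4]
grip_width: 0.087
```

```bash
python3 ps.py 8; python3 st.py; python3 ptr.py; python3 - <<'E'
from h import *
c=robot.camera("wrist");cv2.imwrite("pics/w8.png",c["pixels"][:,:,::-1])
E
```

```text
13.0 [ 0.5528 -0.0949  0.2172] yaw 174.49 q6 -1.844 M [ 0.038 -0.028  0.042] F [-0.18 -0.12 -0.39] tau6 -0.0 w 0.08662607717953894
red [306.8 271.8] 13 r mm 45.9 angle rad 3.016
```

View pics/w8.png

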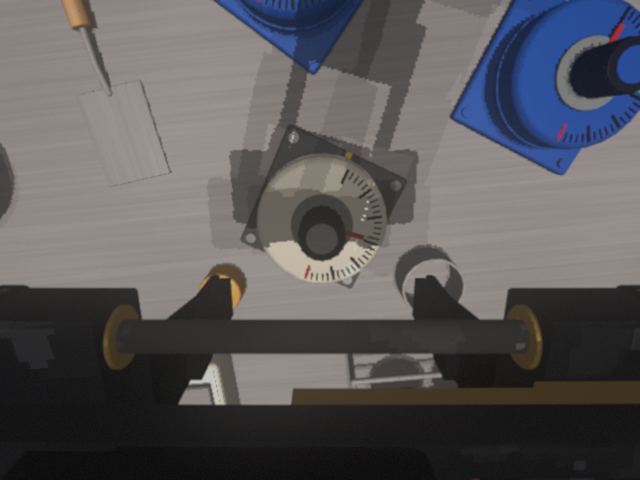

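View pics/scene_8.png

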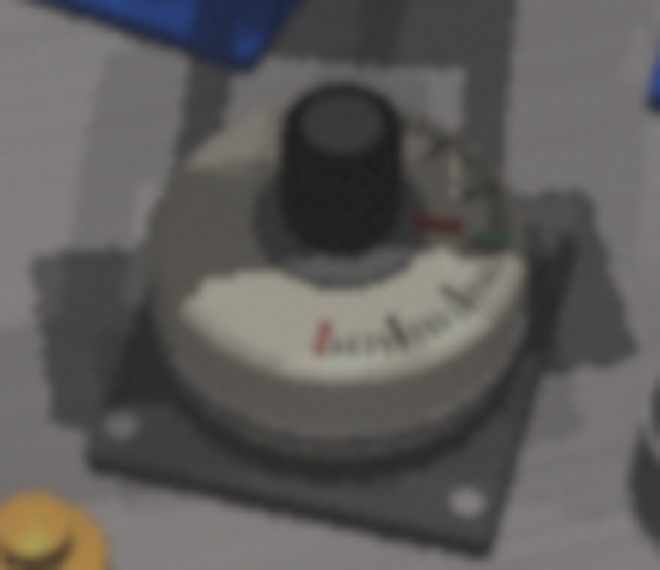

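```bash
python3 - <<'E'
from h import *
c=robot.camera("wrist")
k=c["pixels"][200:270,320:400,::-1];cv2.imwrite("pics/w9.png",cv2.resize(cv2.convertScaleAbs(k,alpha=1.5),None,fx=8,fy=8,interpolation=cv2.INTER_CUBIC))
hsv=cv2.cvtColor(c["pixels"],cv2.COLOR_RGB2HSV)
for nm,m,z in(("red",((hsv[...,0]<8)|(hsv[...,0]>172))&(hsv[...,1]>90),.068),("green",(hsv[...,0]>45)&(hsv[...,0]<90)&(hsv[...,1]>50),.066)):
    n,l,s,ce=cv2.connectedComponentsWithStats(m.astype(np.uint8))
    for i in range(1,n):
        P=onplane(c,*ce[i],z)[:2]-[.5545,-.0955]
        if s[i,4]>5 and np.linalg.norm(P)<.06: print(nm,ce[i],s[i,4],np.linalg.norm(P),np.radians((150-np.degrees(np.arctan2(P[1],P[0])))%360))
E
```

```text
red [354.27536232 234.46376812] 69 0.02968549521308402 1.4622538282647253
red [307.03448276 271.13793103] 29 0.045546118319109805 3.015053942408983
green [372.91304348 237.52173913] 23 0.046634077495736705 1.418656653482351
```

View pics/w9.png

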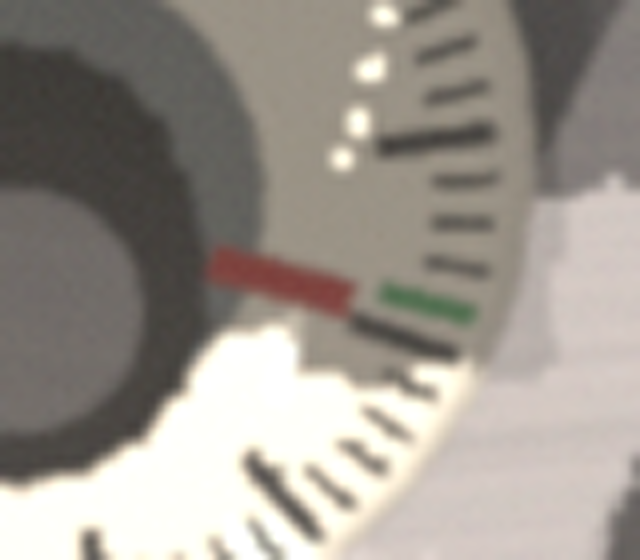

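```bash
python3 -c "
from rig import robot
print(robot.hand_in())"
```

```text
the job is handed in; nothing more can be done
None
```

I wound the timer clockwise onto its end stop, turned it back to about 14 minutes, let go, lifted the gripper clear and handed in at about 13 s. The hand-in gives no verdict.

- **End stop:** the pointer read about 3.33 on the dial (stop at 3.3). The wrist moment was about 0.38 N m, so the housing was twisted about 0.077 rad, held for over 0.1 s. The shift of the green tick gave about 0.08 rad. The wrench limit is 0.14 rad.
- **Final setting:** after release, the last wrist pictures put the pointer between 1.42 and 1.46 rad. The angle I had turned gave about 1.40. These disagree by up to 0.06 rad, but all lie within 1.3–1.5.
- **Housing:** it looked sprung back, with the green tick at 1.42 and the red mark at 3.015, against nominal 1.40 and 3.0. That is within measurement error of rest, but too coarse to confirm the 0.02 rad limit independently.
- **Failed check:** the scene and top cameras' colour check found no marks after release because the dial was in shadow, so the final reading rests on the wrist camera.
- **Bystanders:** the arm stayed well clear of them and I saw no contact, but I did not measure their positions at the end.

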